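# Click the slide magazine into its dock

## Task

Slide the slide magazine, nose first and standing flat on the bench, into the dock between its two rails, so that its side pushes the spring catch aside, and push it on against the sprung ejector until the catch clicks in behind its back end and holds it there. Leave the bone, the vertebra and the jar where they are.

Things in the scene. Friction and masses are not known exactly. Their poses are not given: they have to be found in the camera images.
- magazine: Grey plastic slide magazine, a box 110 long (x), 56 wide (y), 56 mm high, 0.25 to 0.5 kg, upright glass slides in its top. Loose on the bench before the dock's mouth, nose roughly to the dock (up to 25 deg askew, 30 mm off line). Origin: centre of its underside; +x to the nose (48 mm wide for the last 6 mm); the flat back end is at x = -55 mm. It can be gripped across its width, above the rails.
- dock: Low aluminium dock fixed to the bench: two rails 18 mm high, 14 mm thick, 60 mm between inner faces, from x = -90 to +85 mm; end wall 44 mm high with fixed stops at x = +60 mm. The bench is the channel's floor. Origin: on the bench, on the centre line, where the magazine's origin belongs when home (the stops let it go 5 mm farther); +x is the direction of insertion, z up.
- dock_mouth (a point): On the bench at the middle of the dock's flared mouth, at x = -125 mm in the dock's frame. The flare (18 mm high) is about 99 mm wide here and narrows to the rails' 60 mm at x = -90 mm.
- ejector (a joint): Black sprung plate, 36 mm wide, 6 to 40 mm above the bench, between the stops at the dock's far end. Value in m: 0 at rest, 0.018 with the magazine home, at most 0.024. It meets the nose 18 mm before home and pushes back with 2 N there, 4 N at home, so a magazine that is not caught is pushed out a little. With friction and the catch the push takes 5 to 15 N.
- catch (a joint): Spring catch in the gap of the rail on the dock's -y side: steel tooth, top 16.5 mm above the bench. Value in m: 0 = out, 10 mm into the channel; up to 0.015 pushed aside (to dock -y; 1.5 to 3.5 N). Ramp faces the mouth (dock x -80 to -60 mm), square back at x = -56.5 mm. It rides on the magazine's side and snaps back to 0 behind its back end when the magazine is 1.5 mm before home or beyond.
- catch_tip (a point): Upper end of the catch's tooth tip; with the catch out it lies at x = -58.5, y = -20, z = 16.5 mm in the dock's frame.
- bone: Bystander: cream-coloured length of long bone, 205 mm long (its x), 48 mm wide, 28 mm high, lying beside the dock on its catch side. Origin: centre of its underside.
- vertebra: Bystander: brown vertebra, 42 mm round body 28 mm high with an arch to its +x, about 70 by 82 mm over all, lying on the plain-rail side of the dock. Origin: centre of the round body's underside.
- jar: Bystander: closed white specimen jar, 52 mm across and 75 mm high, standing beyond the dock's end wall. Origin: centre of its underside.

How it is judged (in metres and radians):
On the way:
1. the magazine, flat on the bench between the rails, has pushed the catch aside with its side on its way in (value of joint catch above 0.005 m and x of magazine in the frame of dock between -0.13 and -0.005 m and height (world z) of magazine below 0.006 m and angle between magazine's own z axis and vertical below 0.1 rad and angle between the x axis of magazine and the x axis of dock, either way round below 0.12 rad), for 0.1 s.
At the end, for the whole second after the job is handed in: The magazine is home in the dock: its origin within 6 mm before to 8 mm beyond the dock's origin and within 6 mm of its centre line, within 0.07 rad of its direction, flat on the bench (within 4 mm, 0.05 rad) and at rest, with the catch sprung back out (below 3 mm) behind the magazine's back end (value of joint catch below 0.003 m and x of magazine in the frame of dock between -0.006 and 0.008 m and x of catch_tip in the frame of magazine below -0.053 m and y of magazine in the frame of dock between -0.006 and 0.006 m and height (world z) of magazine below 0.004 m and angle between magazine's own z axis and vertical below 0.05 rad and angle between the x axis of magazine and the x axis of dock, either way round below 0.07 rad and linear speed of magazine below 0.01 m/s); the robot touches nothing.
It fails at once if the bone, the vertebra or the jar is shoved more than 30 mm (distance of any of bone, vertebra, jar from where it was at the start of the episode above 0.03 m).
It fails at once if the jar is knocked over (angle between jar's own z axis and vertical above 0.6 rad).
It fails at once if the magazine is tipped over (angle between magazine's own z axis and vertical above 0.6 rad).
It also fails if it takes over 48 s, if anything falls off the work surface, if the arm or the gripper's body presses on something with over 40 N, if the wrist force passes 120 N, or if a joint passes its speed limit or range.

## Robot

A 6-joint arm with a two-finger parallel gripper is mounted at the origin on the work surface. World frame = base frame: x ahead of the robot, y to its left, z up, the work surface at z = 0. Lengths are in mm, angles in rad, forces in N, time in s.
With the tool pointing down it reaches from about 275 to 825 mm from the base axis. Payload 4.9 kg.
Tool frame: the origin (TCP) lies at the very end of the fingers, on their centre line; the grasp point (between the pads) lies ctrl.grip_depth behind it (ctrl.grip_depth is the distance from the TCP to the grasp point, in mm); x points along the fingers, y is the direction in which the jaws open and shut, and the axes are right-handed (so a half turn about x gives the same grasp; the last joint's range is limited). The gripper opens to 85 mm and grips with 20 to 120 N. Pads are 22 mm wide; open, the fingers measure 114 mm over their backs; the gripper's body (76 mm by 85 mm) begins 54 mm behind the grasp point. The pads swing forward as they close: fully open they stand 13 mm farther back than shut.
Start: joints at [1.055, 0.326, -0.193, 1.052, 0, 1.437], TCP at [204.921, 510.417, 231.281] pointing down, gripper open.
Joint ranges: [-2.65, 2.65], [-0.97, 1.79], [-1.3, 1.35], [-1.93, 2.1], [-1.47, 1.37], [-3.14, 3.14]. Speed limits (rad/s): [2.57, 2.57, 3.14, 3.14, 3.14, 3.14].

## Interface

Orientations are given as [roll, pitch, yaw] about the fixed x, y, z axes, in that order (R = Rz(yaw) Ry(pitch) Rx(roll)).
In Python, from plant import readout, camera, get_calibration, ticket, ctrl gives the robot as it stands.
- The arm moves only by the shell command python3 -m creep 'ROWS' [OPENING]. ROWS is JSON, a list that holds one entry, the list of rows, each a list of 4 numbers: the shift along the world's x, y, z in mm, then the turn about the world's z in rad. A call has 1 to 12 rows; each row shifts and turns the pose as measured when the row begins; what a row does not reach is not made up. A row lasts 1/10 s, in which the tool goes at most 50 mm and 8.59 degrees, less where a joint would pass 70% of its speed; a pose out of reach is approached as far as the arm can. A call with a gripper value outside its range is refused whole. OPENING is the closure, from 0 (fully open) to 1 (shut), set as the call begins (- or left out, the last holds). The fingers move at their own pace and stop on an object; the grip force is fixed at half the most. Time passes only in rows, so rows that do not move let the fingers close. It gives the time, the measured TCP pose, the force and the opening at its end, in the units of the state.
- readout.state(): the state, without advancing time (a new reading comes with each control period).
- camera(name): name is "scene" or "side" or "wrist"; returns (picture, depth): 384x512x3 uint8, blue, green, red; 384x512 float32, mm along the optical axis (not along the pixel's ray), 0 where there is no reading.
- get_calibration(name): a dict with "camera_matrix" (3x3 intrinsics, pixels), "rvec" (rotation vector, rad) and "tvec" (3), from world to camera coordinates, as OpenCV has them. Camera axes: x right, y down, z forward; pixel columns grow to the right and rows downward; lengths in mm; the calibration is good to about 2 mm. A picture is of the moment at which its call begins: read the wrist's pose just before it. get_calibration takes no time and is no camera call; for the wrist camera it gives the pose at the moment of the call.
- ticket.hand_in(): hands the job in, once; it reports no verdict.
The state is a dict: "time": time; "q": joint angles; "joint_velocities": joint speeds; "joint_efforts": joint torques, N m; "position": TCP position; "ee_rot": TCP orientation; "wrist_force": force on the tool from outside, world axes, zero at the start; "wrist_torque": the same for the moment, N m; "width": finger opening in mm.
Only numpy, scipy, OpenCV 4.12 (cv2) and the standard library are available. Lean on these libraries where they do the work, as an engineer would, in place of code of your own. Each camera call takes 0.05 s, during which the arm holds its last target. There are 200 camera calls.

## Working session

There is one attempt and no reset: what is moved stays moved. The work goes in short steps, Python scripts to look and compute and a shell command to move; the robot and the scene stay as the last step left them, time stands still between calls to the robot, and variables do not carry over. Pictures are saved under pics/ and viewed, about 8 in all and at most 12, crops included, and the job is handed in when it is done.

```bash
mkdir -p pics; ls
cat > h.py <<'E'
import numpy as np, cv2
from plant import readout, camera, get_calibration, ticket, ctrl
def snap(n,f):
    c=get_calibration(n); p,d=camera(n); cv2.imwrite(f'pics/{f}.png',p); np.savez(f'pics/{f}.npz',d=d,K=c["camera_matrix"],r=c["rvec"],t=c["tvec"]); return p,d
def world(f,uv,z=None):
    a=np.load(f'pics/{f}.npz'); R=cv2.Rodrigues(np.array(a['r'],float))[0]; t=np.array(a['t'],float).ravel()
    out=[]
    for u,v in uv:
        ray=np.linalg.inv(a['K'])@[u,v,1]
        C=-R.T@t; w=R.T@ray
        s=(z-C[2])/w[2] if z is not None else a['d'][int(v),int(u)]
        out.append(C+s*w)
    return np.array(out)
E
python3 - <<'E'
from h import *
s=readout.state(); print(s['time'],s['position'],s['ee_rot'],s['width'],ctrl.grip_depth)
p,d=snap('scene','s0'); q,_=snap('side','d0')
cv2.imwrite('pics/both.png',np.vstack([cv2.resize(p,(400,300)),cv2.resize(q,(400,300))]))
cv2.imwrite('pics/s0big.png',cv2.resize(p,(800,600)))
E
```

```text
pics
0.0 [204.63747427 509.88605688 230.50086367] [-1.70128657  1.56908298 -2.08312625] 85.84472472390928 18.700000000000003
```

View pics/s0big.png

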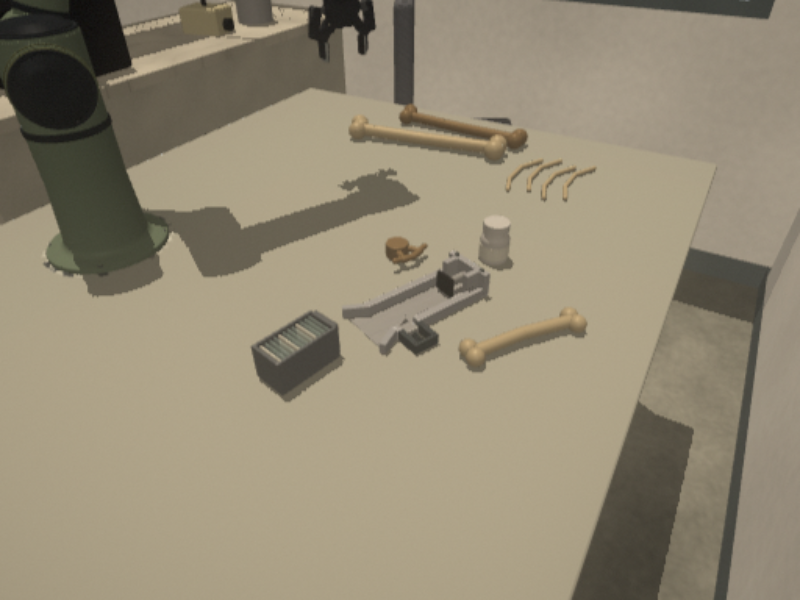

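View pics/d0.png

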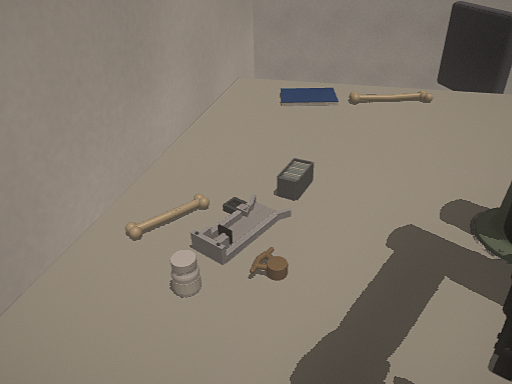

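The scene view shows the magazine at (297,350) of the 800x600 picture, with the dock from (365,325) to (470,275), its mouth facing the magazine and the catch at (415,335). Next I locate them from depth.

```bash
cat >> h.py <<'E'
def cloud(f):
    a=np.load(f'pics/{f}.npz'); R=cv2.Rodrigues(np.array(a['r'],float))[0]; t=np.array(a['t'],float).ravel(); d=a['d']
    v,u=np.mgrid[:d.shape[0],:d.shape[1]]; P=np.stack([(u-a['K'][0,2])/a['K'][0,0]*d,(v-a['K'][1,2])/a['K'][1,1]*d,d],-1)
    P=(P-t)@R; P[d==0]=np.nan; return P
E
python3 - <<'E'
from h import *
k=512/800
print(world('s0',[(297*k,333*k)]),world('s0',[(365*k,325*k),(465*k,275*k),(415*k,300*k)],0))
c=world('s0',[(297*k,333*k)])[0]
for f in('s0','d0'):
    P=cloud(f).reshape(-1,3); 
    m=P[(abs(P[:,2]-54)<8)&(np.hypot(*(P[:,:2]-c[:2]).T)<90)]
    print(f,len(m),np.median(m[:,2]),cv2.minAreaRect(m[:,:2].astype(np.float32)))
    o=world('s0',[(415*k,300*k)],0)[0]
    m=P[(abs(P[:,2]-17.5)<3)&(np.hypot(*(P[:,:2]-o[:2]).T)<150)]
    print(len(m))
    # top-down height map for view
    x0,y0=c[:2]-[150,250]
    # orthographic
    im=np.zeros((500,500),np.uint8)
    g=(P[:,2]>6)&(P[:,2]<100)
    ij=np.round((P[g,:2]-[c[0]-250,c[1]-250])).astype(int); ok=((ij>=0)&(ij<500)).all(1)
    im[ij[ok,0],ij[ok,1]]=np.clip(P[g,2][ok]*3,0,255); np.save(f'pics/o_{f}.npy',im); cv2.imwrite(f'pics/o_{f}.png',im)
E
```

```text
[[514.76053768 -73.65381869  46.91238281]] [[554.83937775  34.2367408    0.        ]
 [630.90218044 233.10466382   0.        ]
 [590.72313537 128.0556391    0.        ]]
s0 981 51.843042771525724 ((521.51953125, -84.78472900390625), (109.9715347290039, 59.50636291503906), 77.83626556396484)
930
d0 615 52.255364836111 ((519.6336059570312, -83.87882232666016), (116.54769134521484, 57.51581954956055), 78.35655212402344)
1036
```

```bash
python3 - <<'E'
from h import *
from scipy.spatial.transform import Rotation as Ro
s=readout.state(); R=Ro.from_euler('xyz',s['ee_rot']).as_matrix(); print(R.round(3)); print('jaw yaw deg',np.degrees(np.arctan2(R[1,1],R[0,1])))
c=get_calibration('wrist'); Rc=cv2.Rodrigues(np.array(c['rvec'],float))[0]; print('cam pos',(-Rc.T@np.array(c['tvec']).ravel()),'axes',Rc.round(2).tolist(),c['camera_matrix'])
E
python3 -m creep '[[[27,-38,6,0],[27,-38,6,0],[27,-38,6,0],[27,-38,6,0],[27,-38,6,0],[27,-38,6,0],[27,-38,6,0],[27,-38,6,0],[27,-38,6,0],[27,-38,6,0],[27,-38,6,0],[0,0,0,0]]]' 0
```

```text
[[-0.001  0.373  0.928]
 [-0.001  0.928 -0.373]
 [-1.    -0.002 -0.   ]]
jaw yaw deg 68.1249982036743
cam pos [134.56962837 538.97937786 373.76136026] axes [[0.37, 0.93, -0.0], [0.89, -0.36, 0.3], [0.28, -0.11, -0.95]] [[272.76818456   0.         252.80539511]
 [  0.         272.76818456 190.87852738]
 [  0.           0.           1.        ]]
time: 1.3
position: [506.8, 73.4, 294.6]
ee_rot: [-1.909, 1.564, -2.285]
wrist_force: [0.8, 1.3, 0.0]
width: 84.9
```

Run:
```python
from h import *
p,d=snap('wrist','w1'); cv2.imwrite('pics/w1b.png',cv2.resize(p,(800,600)))
```

```text
(no output)
```

View pics/w1b.png

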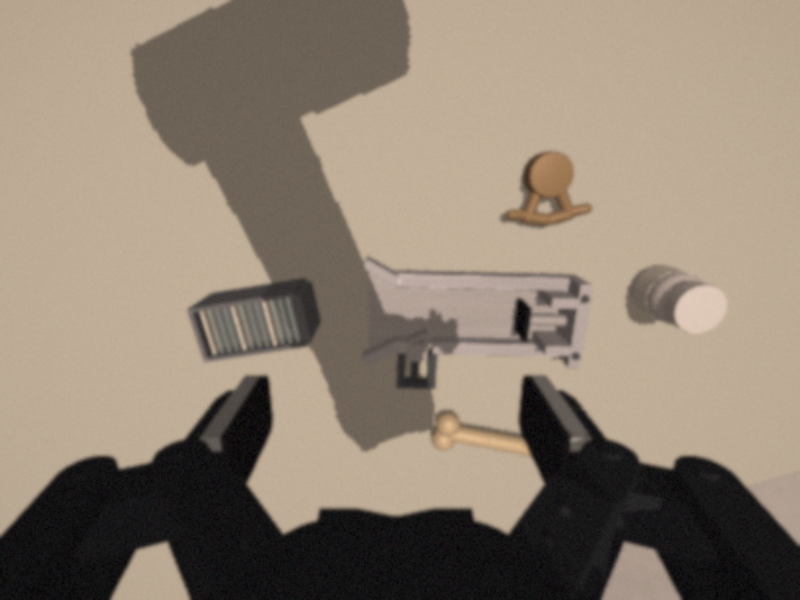

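The wrist picture shows the magazine at (255,320), the dock with its upper plain rail from (395,278) to (575,283), its lower rail at about y=348, the end wall at x=580, the catch at (415,350), the vertebra at (548,180), the jar at (690,300) and the bone at (480,435). Now I fit the poses from depth.

```bash
python3 - <<'E'
from h import *
k=512/800
A=world('w1',np.array([(405,278),(560,283)])*k,18); ax=np.arctan2(*(A[1]-A[0])[1::-1]); print(A,np.degrees(ax))
print('lower',world('w1',np.array([(440,347),(540,351)])*k,18))
print('wall',world('w1',np.array([(588,283),(577,363)])*k,44))
P=cloud('w1').reshape(-1,3); P=P[~np.isnan(P[:,0])]
fl=P[abs(P[:,2])<8]; print('floor z',np.median(fl[:,2]))
for it in range(2):
    ca,sa=np.cos(ax),np.sin(ax); Rt=np.array([[ca,sa],[-sa,ca]])
    o=A[0,:2] if it==0 else o
    L=(P[:,:2]-o)@Rt.T
    g=(abs(P[:,2]-18)<3)&(L[:,0]>0)&(L[:,0]<130)
    up=L[g&(abs(L[:,1])<12)]; lo=L[g&(abs(L[:,1]+74)<12)&(L[:,0]>45)]
    pu=np.polyfit(up[:,0],up[:,1],1); pl=np.polyfit(lo[:,0],lo[:,1],1); print(len(up),len(lo),pu,pl)
    ax+=np.arctan(pu[0])
ca,sa=np.cos(ax),np.sin(ax); Rt=np.array([[ca,sa],[-sa,ca]]); L=(P[:,:2]-o)@Rt.T
g=(abs(P[:,2]-18)<3)&(L[:,0]>-60)&(L[:,0]<150)
for lo_,n in((0,'up'),(-74,'lo')):
    h=L[g&(abs(L[:,1]-lo_)<15)&(L[:,0]>50)&(L[:,0]<125)][:,1]; print(n,np.percentile(h,[2,25,50,75,98]).round(1))
w=L[(P[:,2]>41)&(P[:,2]<47)&(L[:,0]>80)&(L[:,0]<250)&(abs(L[:,1]+37)<60)]; print('wall',w.min(0),w.max(0),np.percentile(w[:,0],[5,50,95]))
ej=L[(P[:,2]>32)&(P[:,2]<43)&(L[:,0]>60)&(L[:,0]<220)&(abs(L[:,1]+37)<14)]; print('ej',np.percentile(ej[:,0],[1,10,50,99]))
print('axdeg',np.degrees(ax),'o',o)
m=P[(P[:,2]>48)&(P[:,2]<62)&(np.hypot(P[:,0]-521,P[:,1]+84)<90)]; print(np.median(m[:,2]),cv2.minAreaRect(m[:,:2].astype(np.float32)))
# magazine top corners from picture
C=world('w1',np.array([(190,308),(205,360),(310,281),(319,323)])*k,56);print(C)
E
python3 - <<'E'
import sys;sys.path.insert(0,'.')
import cv2
p=cv2.imread('pics/w1.png'); cv2.imwrite('pics/w1c.png',cv2.resize(p[150:260,110:390],None,fx=2.85,fy=2.85,interpolation=cv2.INTER_CUBIC))
E
```

```text
[[540.80121698  70.16835712  18.        ]
 [603.36006584 215.13695144  18.        ]] 66.65816951250699
lower [[625.42984831  77.57727329  18.        ]
 [668.81288756 175.62831599  18.        ]]
wall [[602.80631387 232.99165744  44.        ]
 [680.88793608 202.31506572  44.        ]]
floor z 0.2755794932069481
722 418 [ 0.01347765 -1.31023293] [ 1.54597820e-02 -7.53042865e+01]
721 416 [-2.93746570e-04 -1.28102208e+00] [ 4.28010765e-03 -7.55477679e+01]
up [-8.3 -5.  -1.3  2.2  5.1]
lo [-82.1 -78.8 -74.9 -71.3 -68.5]
wall [118.16412096 -81.97881288] [249.95085614  14.14486301] [142.56347582 169.02056951 241.88230728]
ej [117.47954215 117.88220939 121.88084107 171.63828757]
axdeg 67.41350495707849 o [540.80121698  70.16835712]
52.601254619786744 ((521.671142578125, -83.16215515136719), (110.65357971191406, 56.692378997802734), 77.81156158447266)
[[ 484.33861252 -127.00283944   56.        ]
 [ 537.14873549 -140.17531437   56.        ]
 [ 501.88954402   -9.94350091   56.        ]
 [ 542.76714966  -19.43013862   56.        ]]
```

View pics/w1c.png

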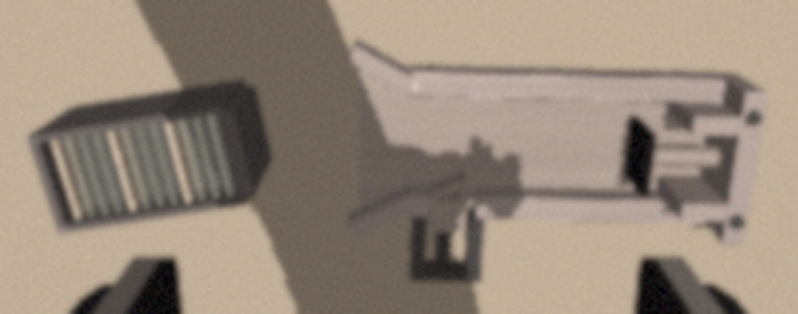

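```bash
python3 -m creep '[[[1.4,-15.7,-17,-0.14],[1.4,-15.7,-17,-0.14],[1.4,-15.7,-17,-0.14],[1.4,-15.7,-17,-0.14],[1.4,-15.7,-17,-0.14],[1.4,-15.7,-17,-0.14],[1.4,-15.7,-17,-0.14],[1.4,-15.7,-17,-0.14],[1.4,-15.7,-17,-0.14],[1.4,-15.7,-17,-0.14],[0,0,0,0]]]' 0
cat >> h.py <<'E'
from scipy.spatial.transform import Rotation as Ro
def tcp():
    s=readout.state(); R=Ro.from_euler('xyz',s['ee_rot']).as_matrix()
    return s['time'],np.array(s['position']),np.degrees(np.arctan2(R[1,1],R[0,1])),R,s
E
python3 - <<'E'
from h import *
t,p,y,R,s=tcp(); print(t,p,y,R[:,0].round(3),np.array(s['q']).round(2))
E
```

```text
time: 2.45
position: [508.9, -71.1, 114.7]
ee_rot: [-2.206, 1.552, 2.264]
wrist_force: [-1.1, 0.1, -0.7]
width: 85.5
2.45 [508.8583969  -71.05692995 114.70960451] -13.895065605377985 [-0.012  0.014 -1.   ] [-0.29  0.38 -0.44  0.77  0.01  1.52]
```

```bash
python3 -m creep '[[[6.2,-6.4,-8,0.015],[6.2,-6.4,-8,0.015],[0,0,-8,0],[0,0,-8,0],[0,0,0,0]]]' 0
python3 - <<'E'
from h import *
t,p,y,R,s=tcp(); print(t,p,y,R[:,0].round(3))
snap('wrist','w2')
E
```

```text
time: 2.95
position: [522.5, -80.8, 81.3]
ee_rot: [-2.281, 1.552, 2.233]
wrist_force: [-0.5, -0.2, -0.3]
width: 85.4
2.95 [522.49721759 -80.763346    81.32751868] -11.390049655826084 [-0.012  0.015 -1.   ]
```

View pics/w2.png

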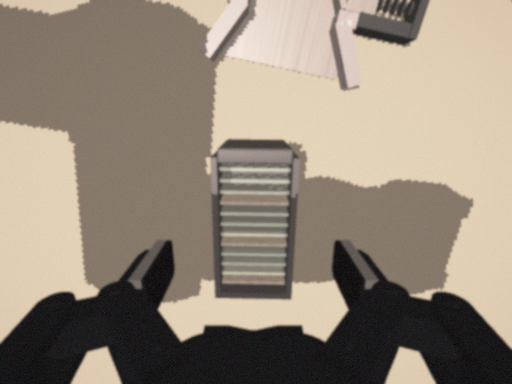

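The magazine (255,220) sits centred and aligned between the fingers. I'll go down and grip.

```bash
python3 -m creep '[[[0,-1,-8,0],[0,-1,-8,0],[0,-1,-8,0],[0,0,-8,0],[0,0,-8,0],[0,0,-8,0],[0,0,-5,0],[0,0,0,0]]]' 0
python3 -m creep '[[[0,0,0,0],[0,0,0,0],[0,0,0,0],[0,0,0,0],[0,0,0,0],[0,0,0,0],[0,0,0,0],[0,0,0,0]]]' 1
python3 - <<'E'
from h import *
t,p,y,R,s=tcp(); print(t,p,y,R[:,0].round(3),s['width'],s['wrist_force'])
E
```

```text
time: 3.8
position: [522.4, -83.8, 24.3]
ee_rot: [-2.303, 1.552, 2.211]
wrist_force: [0.1, 1.2, 0.3]
width: 85.7
time: 4.6
position: [522.5, -83.8, 24.6]
ee_rot: [-2.309, 1.553, 2.205]
wrist_force: [-0.4, -0.1, -1.1]
width: 54.7
4.6 [522.45354854 -83.75884279  24.64479683] -11.353705908947987 [-0.011  0.015 -1.   ] 54.730623007376934 [-0.39567953 -0.08347133 -1.09404204]
```

```bash
python3 -m creep '[[[3,9.6,0,-0.05],[3,9.6,0,-0.05],[3,9.6,0,-0.05],[3,9.6,0,-0.045],[0,0,0,0]]]' 1
python3 - <<'E'
from h import *
t,p,y,R,s=tcp(); print(t,p,y,R[:,0].round(3),s['width'],s['wrist_force'])
d=p[:2]-[607.3,130.2]; a=np.radians(67.5); print('dock x,y',d@[np.cos(a),np.sin(a)],d@[-np.sin(a),np.cos(a)])
im,_=snap('wrist','w3'); cv2.imwrite('pics/w3b.png',cv2.resize(im[:300],(800,469)))
E
```

```text
time: 5.1
position: [534.3, -45.4, 24.7]
ee_rot: [-2.211, 1.554, 2.099]
wrist_force: [-0.1, 1.2, -1.5]
width: 55.0
5.1 [534.31440568 -45.41155047  24.68563983] -23.069799917870256 [-0.009  0.015 -1.   ] 54.972350433813936 [-0.06189186  1.19720841 -1.53101931]
dock x,y -190.1742948976187 0.22626586447209165
```

View pics/w3b.png

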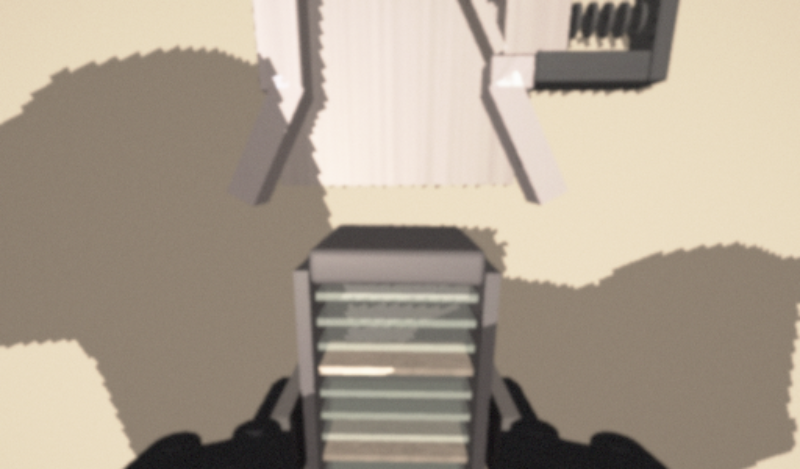

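The nose edge runs from (311,250) to (486,250), and the rails' inner corners are at (304,95) and (485,93). It looks centred, so I'll check that with numbers.

Run:
```python
from h import *
k=512/800; a=np.radians(67.5); B=np.array([[np.cos(a),-np.sin(a)],[np.sin(a),np.cos(a)]])
f=lambda uv,z:((world('w3',np.array(uv)*k,z)[:,:2]-[607.3,130.2])@B).round(1).tolist()
print('rail corners',f([(304,95),(484,93)],18),'mouth',f([(262,203),(541,203)],18))
print('nose',f([(311,250),(486,250)],56),'sides fwd/back',f([(296,268),(498,268),(305,455),(492,455)],56))
```

```text
rail corners [[-91.0, 28.5], [-91.2, -29.6]] mouth [[-125.1, 45.6], [-126.0, -50.8]]
nose [[-134.9, 21.4], [-135.2, -25.3]] sides fwd/back [[-139.8, 25.8], [-140.1, -28.8], [-199.3, 27.6], [-199.2, -30.4]]
```

```bash
python3 -m creep '[[[4.3,11.7,0,0.01],[4.8,11.5,0,0],[4.8,11.5,0,0],[4.8,11.5,0,0],[4.8,11.5,0,0],[4.8,11.5,0,0],[0,0,0,0]]]' 1
python3 - <<'E'
from h import *
t,p,y,R,s=tcp(); print(t,p,y,R[:,0].round(3),s['width'],s['wrist_force'])
d=p[:2]-[607.3,130.2]; a=np.radians(67.5); print('dock x,y',d@[np.cos(a),np.sin(a)],d@[-np.sin(a),np.cos(a)])
im,_=snap('wrist','w4'); cv2.imwrite('pics/w4b.png',cv2.resize(im[:300],(800,469)))
E
```

```text
time: 5.85
position: [563.3, 26.5, 24.8]
ee_rot: [-1.896, 1.555, 2.425]
wrist_force: [-0.6, 1.4, -0.7]
width: 54.9
5.85 [563.31474946  26.465965    24.84387029] -22.401775317361547 [-0.012  0.01  -1.   ] 54.93241344040627 [-0.5823946   1.37568689 -0.68893441]
dock x,y -112.67017840676739 0.9397761373656581
```

View pics/w4b.png

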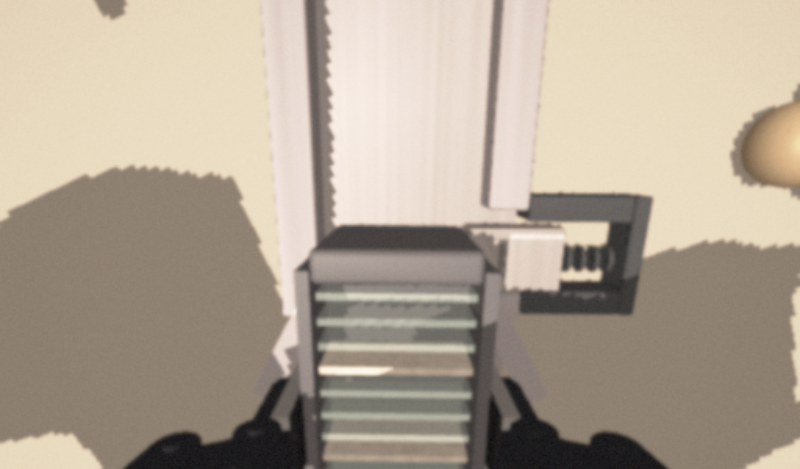

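The nose (400,245) is centred between the rails (308 and 490) and starting on the catch ramp. I'll push on.

```bash
python3 -m creep '[[[3.8,9.2,0,0],[3.8,9.2,0,0],[3.8,9.2,0,0],[3.8,9.2,0,0],[3.8,9.2,0,0],[3.8,9.2,0,0],[3.8,9.2,0,0],[3.8,9.2,0,0],[0,0,0,0]]]' 1
python3 - <<'E'
from h import *
t,p,y,R,s=tcp(); print(t,p,y,R[:,0].round(3),s['width'],s['wrist_force'])
d=p[:2]-[607.3,130.2]; a=np.radians(67.5); print('dock x,y',d@[np.cos(a),np.sin(a)],d@[-np.sin(a),np.cos(a)])
E
```

```text
time: 6.8
position: [588.6, 86.6, 27.1]
ee_rot: [-0.306, 1.533, -2.28]
wrist_force: [0.3, 1.3, -0.4]
width: 55.2
6.8 [588.63063562  86.61008748  27.13984929] -23.11352169548818 [-0.024 -0.028 -0.999] 55.19905410074011 [ 0.28327864  1.3271534  -0.38300067]
dock x,y -47.41628443860259 0.5671062996217866
```

```bash
python3 -m creep '[[[0,0,0,0],[0,0,0,0]]]' 1
python3 - <<'E'
from h import *
t,p,y,R,s=tcp(); print(t,p,y,R[:,0].round(3),s['width'],s['wrist_force'],s['wrist_torque'],np.array(s['q']).round(3))
im,_=snap('wrist','w5'); sd,_=snap('side','d5')
cv2.imwrite('pics/c5.png',np.vstack([cv2.resize(im[:230],(640,288)),cv2.resize(sd[130:260,150:440],(640,287))]))
E
```

```text
time: 7.0
position: [588.7, 86.8, 27.1]
ee_rot: [-0.294, 1.533, -2.268]
wrist_force: [-0.8, -1.0, 1.8]
width: 55.1
7.0 [588.67496629  86.75828552  27.11180139] -23.091177943181208 [-0.024 -0.029 -0.999] 55.083863878680525 [-0.83600433 -1.01875278  1.81124993] [-0.3265404   0.34176478 -0.00534482] [ 0.037  0.628 -0.279  0.69  -0.028  2.011]
```

View pics/c5.png

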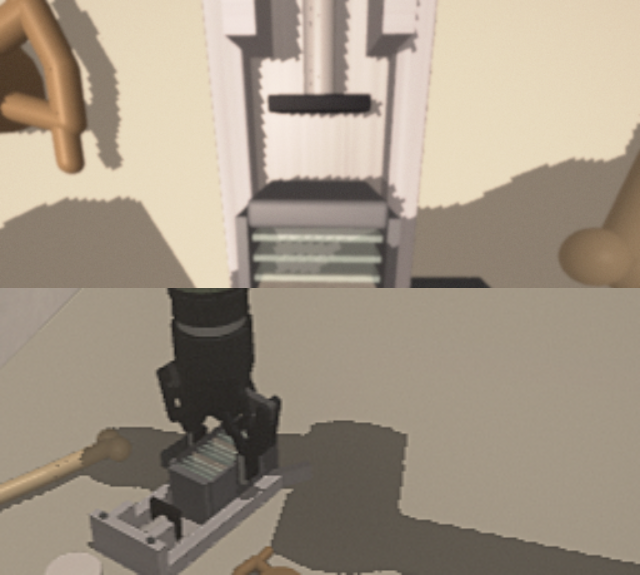

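The magazine is in the channel with its nose (315,200) short of the ejector plate (320,103), but the tool has pitched about 2° and risen 2.3 mm. I'll press it back down gently.

```bash
python3 -m creep '[[[0,0,-1.5,0],[0,0,-1.5,0],[0,0,0,0]]]' 1
python3 - <<'E'
from h import *
t,p,y,R,s=tcp(); print(t,p,y,R[:,0].round(3),s['width'],s['wrist_force'])
E
```

```text
time: 7.4
position: [588.6, 86.7, 27.0]
ee_rot: [-0.324, 1.535, -2.297]
wrist_force: [-0.5, 0.3, -4.7]
width: 54.9
7.4 [588.61717184  86.6783144   26.97530655] -23.104779138831127 [-0.023 -0.026 -0.999] 54.94740785060622 [-0.4893545   0.32651158 -4.65800552]
```

Run:
```python
from h import *
snap('scene','s6');a=np.radians(67.5); B=np.array([[np.cos(a),-np.sin(a)],[np.sin(a),np.cos(a)]])
def fit(f):
    P=cloud(f).reshape(-1,3);P=P[~np.isnan(P[:,0])];L=np.c_[(P[:,:2]-[607.3,130.2])@B,P[:,2]]
    return L
for f,x0 in(('w3',-190),('w4',-114),('w5',-48),('s6',-48),('d5',-48)):
    L=fit(f); g=(abs(L[:,0]-x0)<70)&(abs(L[:,1])<30)&(L[:,2]>44)&(L[:,2]<64); m=L[g]
    gg=(abs(L[:,0]-x0)<70)&(abs(abs(L[:,1])-45)<3)&0
    nose=m[m[:,0]>x0+48]; back=m[m[:,0]<x0-45]
    print(f,len(m),'nose z95',np.percentile(nose[:,2],90) if len(nose) else None,'xmax',np.percentile(m[:,0],99),'back',np.percentile(back[:,2],90) if len(back)>5 else None, m[:,0].min())
```

```text
w3 19336 nose z95 57.08508445484444 xmax -134.44489943095851 back None -229.4084376461591
w4 19367 nose z95 57.11796872653119 xmax -56.88449657616017 back None -151.27418671775482
w5 19780 nose z95 57.226808964089926 xmax 9.53333141688135 back None -85.6163506909287
s6 588 nose z95 56.38458362262178 xmax 1.7025456020451202 back 60.80097663086579 -103.2980910935987
d5 645 nose z95 57.496140641251074 xmax 7.902166392128909 back 61.652467533951175 -101.2734101620793
```

The back is raised about 4 mm, so the magazine is pitched nose-down. I'll release it so it drops flat, then regrip lower and continue.

```bash
python3 -m creep '[[[0,0,0,0],[0,0,0,0],[0,0,0,0],[0,0,-1.5,0],[0,0,-1,0],[0,0,0,0]]]' 0.1
python3 - <<'E'
from h import *
t,p,y,R,s=tcp(); print(t,p,y,R[:,0].round(3),s['width'],s['wrist_force'])
snap('scene','s7');a=np.radians(67.5); B=np.array([[np.cos(a),-np.sin(a)],[np.sin(a),np.cos(a)]])
P=cloud('s7').reshape(-1,3);P=P[~np.isnan(P[:,0])];L=np.c_[(P[:,:2]-[607.3,130.2])@B,P[:,2]]
m=L[(abs(L[:,0]+48)<70)&(abs(L[:,1])<30)&(L[:,2]>44)&(L[:,2]<64)]
print('nose',np.percentile(m[m[:,0]>-5][:,2],90),'back',np.percentile(m[m[:,0]<-93][:,2],90),np.percentile(m[:,0],[1,99]))
E
```

```text
time: 8.05
position: [590.3, 87.3, 23.7]
ee_rot: [-0.29, 1.539, -2.264]
wrist_force: [-1.2, 0.2, -0.2]
width: 76.6
8.05 [590.32656338  87.34470391  23.74148586] -23.115620764840266 [-0.021 -0.025 -0.999] 76.64580944973908 [-1.1650689   0.24498882 -0.23832042]
nose 56.6543222247732 back 58.67884792212621 [-103.18301602   -2.01121987]
```

```bash
python3 -m creep '[[[0,0,0,0],[0,0,0,0],[0,0,0,0],[0,0,0,0],[3.1,7.4,-0.5,0],[3.1,7.4,-0.5,0],[3.1,7.4,-0.5,0],[0,0,0,0]]]' 1
python3 - <<'E'
from h import *
t,p,y,R,s=tcp(); print(t,p,y,R[:,0].round(3),s['width'],s['wrist_force'])
d=p[:2]-[607.3,130.2]; a=np.radians(67.5); print('dock x,y',d@[np.cos(a),np.sin(a)],d@[-np.sin(a),np.cos(a)])
snap('scene','s8'); B=np.array([[np.cos(a),-np.sin(a)],[np.sin(a),np.cos(a)]])
for f,x0 in(('s0',0),('s8',-26)):
    P=cloud(f).reshape(-1,3);P=P[~np.isnan(P[:,0])]
    if f=='s0': b=np.radians(77.8); Bb=np.array([[np.cos(b),-np.sin(b)],[np.sin(b),np.cos(b)]]); L=np.c_[(P[:,:2]-[521.2,-83.8])@Bb,P[:,2]]
    else: L=np.c_[(P[:,:2]-[607.3,130.2])@B,P[:,2]]
    m=L[(abs(L[:,0]-x0)<65)&(abs(L[:,1])<30)&(L[:,2]>44)&(L[:,2]<64)]
    print('nose',np.percentile(m[m[:,0]>x0+43][:,2],90),'back',np.percentile(m[m[:,0]<x0-45][:,2],90),np.percentile(m[:,0],[1,99]))
E
```

```text
time: 8.9
position: [596.3, 104.0, 24.5]
ee_rot: [-0.207, 1.524, -2.186]
wrist_force: [0.6, 3.2, -3.0]
width: 55.0
8.9 [596.32725686 103.95714107  24.4803783 ] -23.44118018890368 [-0.027 -0.038 -0.999] 55.04483062424685 [ 0.62138828  3.21420405 -3.00257994]
dock x,y -28.44432724516974 0.09478547738711834
nose 56.788332115053514 back 56.41800924228048 [-55.25794997  52.22806589]
nose 55.3646790266006 back 57.49516312394017 [-85.8550064   16.93928714]
```

```bash
python3 -m creep '[[[3.4,8.3,-1,0],[3.4,8.3,-1,0],[3.4,8.3,-1,0],[0,0,0,0]]]' 1
python3 - <<'E'
from h import *
t,p,y,R,s=tcp(); print(t,p,y,R[:,0].round(3),s['width'],s['wrist_force'])
d=p[:2]-[607.3,130.2]; a=np.radians(67.5); print('dock x,y',d@[np.cos(a),np.sin(a)],d@[-np.sin(a),np.cos(a)])
snap('scene','s9'); B=np.array([[np.cos(a),-np.sin(a)],[np.sin(a),np.cos(a)]])
x0=-10;P=cloud('s9').reshape(-1,3);P=P[~np.isnan(P[:,0])]
L=np.c_[(P[:,:2]-[607.3,130.2])@B,P[:,2]]
m=L[(abs(L[:,0]-x0)<65)&(abs(L[:,1])<30)&(L[:,2]>44)&(L[:,2]<64)]
print('nose',np.percentile(m[m[:,0]>x0+40][:,2],90),'back',np.percentile(m[m[:,0]<x0-45][:,2],90),np.percentile(m[:,0],[1,99]))
E
```

```text
time: 9.35
position: [603.4, 120.0, 25.4]
ee_rot: [-0.097, 1.505, -2.084]
wrist_force: [-0.6, 1.1, -2.2]
width: 55.1
9.35 [603.44577062 119.96393234  25.40787988] -23.834231706453394 [-0.032 -0.057 -0.998] 55.1238475900198 [-0.61573752  1.12205572 -2.19828969]
dock x,y -10.931843130773512 -0.35632986845551334
nose 55.358427711622596 back 59.5798402704851 [-67.83139821  32.45478366]
```

```bash
python3 -m creep '[[[3.4,8.3,-2,0.01],[3.4,8.3,-2,0.01],[0,0,0,0]]]' 1
python3 - <<'E'
from h import *
t,p,y,R,s=tcp(); print(t,p,y,R[:,0].round(3),s['width'],s['wrist_force'])
d=p[:2]-[607.3,130.2]; a=np.radians(67.5); print('dock x,y',d@[np.cos(a),np.sin(a)],d@[-np.sin(a),np.cos(a)])
im,_=snap('wrist','w10'); sd,_=snap('scene','s10')
cv2.imwrite('pics/c10.png',np.vstack([cv2.resize(im[:230],(640,288)),cv2.resize(sd[140:260,160:380],(640,300))]))
E
```

```text
time: 9.7
position: [606.7, 124.8, 26.7]
ee_rot: [-0.02, 1.48, -1.993]
wrist_force: [-1.4, 0.4, -4.2]
width: 54.9
9.7 [606.72767365 124.8102053   26.70390186] -23.01029242513818 [-0.037 -0.083 -0.996] 54.92037849967461 [-1.41029438  0.36559667 -4.24462223]
dock x,y -5.198540814349072 -1.5338245356753442
```

View pics/c10.png

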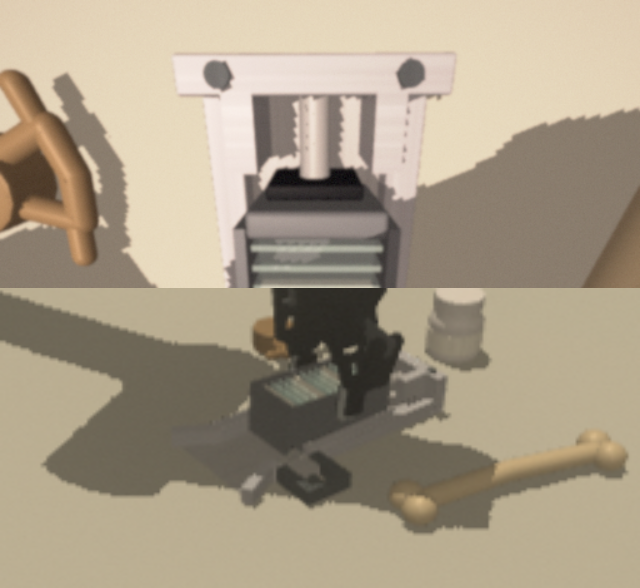

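The nose (315,215) is on the ejector plate, but the tool and magazine now lean about 0.09 rad with the back lifted. Gripping high pitches the magazine. So I'll release, lift, turn the hand half round so its lean makes the tip lead, and push the back end low with shut fingers.

```bash
python3 -m creep '[[[0,0,0,0],[0,0,0,0],[0,0,0,0],[0,0,0,0],[0,0,10,0],[0,0,14,0],[0,0,14,0],[0,0,14,0],[0,0,14,0],[0,0,10,0]]]' 0
python3 -m creep '[[[-1.9,-4.5,0,0.145],[-1.9,-4.5,0,0.145],[-1.9,-4.5,0,0.145],[-1.9,-4.5,0,0.145],[-1.9,-4.5,0,0.145],[-1.9,-4.5,0,0.145],[-1.9,-4.5,0,0.145],[-1.9,-4.5,0,0.145],[-1.9,-4.5,0,0.145],[-1.9,-4.5,0,0.145],[-1.9,-4.5,0,0.145],[-1.9,-4.5,0,0.145]]]' 1
python3 -m creep '[[[-1.9,-4.5,0,0.145],[-1.9,-4.5,0,0.145],[-1.9,-4.5,0,0.145],[-1.9,-4.5,0,0.145],[-1.9,-4.5,0,0.145],[-1.9,-4.5,0,0.145],[-1.9,-4.5,0,0.145],[-1.9,-4.5,0,0.145],[-1.9,-4.5,0,0.145],[-1.9,-4.5,0,0.145],[0,0,0,0]]]' 1
python3 - <<'E'
from h import *
t,p,y,R,s=tcp(); print(t,p,y,R[:,0].round(3),s['width'],s['wrist_force'],np.array(s['q']).round(2))
d=p[:2]-[607.3,130.2]; a=np.radians(67.5); print('dock x,y',d@[np.cos(a),np.sin(a)],d@[-np.sin(a),np.cos(a)])
snap('scene','s11'); snap('side','d11'); B=np.array([[np.cos(a),-np.sin(a)],[np.sin(a),np.cos(a)]])
x0=-10
for f in('s11','d11'):
    P=cloud(f).reshape(-1,3);P=P[~np.isnan(P[:,0])]
    L=np.c_[(P[:,:2]-[607.3,130.2])@B,P[:,2]]
    m=L[(abs(L[:,0]-x0)<70)&(abs(L[:,1])<35)&(L[:,2]>44)&(L[:,2]<64)]
    print('nose',np.percentile(m[m[:,0]>x0+30][:,2],90),'back',np.percentile(m[m[:,0]<x0-45][:,2],90),np.percentile(m[:,0],[1,99]),cv2.minAreaRect(m[:,:2].astype(np.float32)))
E
```

```text
time: 10.8
position: [608.0, 125.5, 108.0]
ee_rot: [0.004, 1.482, -1.967]
wrist_force: [0.8, -0.1, -0.7]
width: 85.6
time: 12.0
position: [590.0, 71.4, 124.4]
ee_rot: [0.159, 1.476, -0.013]
wrist_force: [0.5, -0.1, -0.2]
width: -0.2
time: 13.1
position: [572.8, 23.3, 136.6]
ee_rot: [0.067, 1.469, 1.395]
wrist_force: [0.6, -0.2, -0.1]
width: 0.3
13.1 [572.82843012  23.30278131 136.59596289] 166.10103211093508 [ 0.018  0.1   -0.995] 0.27080953370832617 [ 0.5859267  -0.24171012 -0.0944373 ] [-0.14  0.44 -0.29  0.84  0.1  -1.47]
dock x,y -111.9518511094445 -9.060216688909378
nose 56.211400228634254 back 56.13475448632703 [-68.98346339  38.71710095] ((-5.087512969970703, -0.4841442108154297), (58.763370513916016, 128.92864990234375), 89.33808135986328)
nose 57.202377304671714 back 56.8043466037071 [-69.07648019  41.16219969] ((-5.670326232910156, 1.478424072265625), (59.41557693481445, 131.07489013671875), 88.39691162109375)
```

```bash
python3 -m creep '[[[-6,2.5,-13,-0.07],[-6,2.5,-13,-0.07],[0,0,-14,0],[0,0,-14,0],[0,0,-14,0],[0,0,-14,0],[0,0,-14,0],[0,0,-10,0],[0,0,-5,0],[0,0,0,0]]]' 1
python3 - <<'E'
from h import *
t,p,y,R,s=tcp(); print(t,p,y,R[:,0].round(3),s['wrist_force'])
d=p[:2]-[607.3,130.2]; a=np.radians(67.5); print('dock x,y',d@[np.cos(a),np.sin(a)],d@[-np.sin(a),np.cos(a)])
E
```

```text
time: 14.2
position: [561.6, 32.5, 25.6]
ee_rot: [0.007, 1.467, 1.167]
wrist_force: [0.6, 0.3, 0.6]
width: 0.1
14.2 [561.6147984   32.53795891  25.55426953] 156.47865840876682 [ 0.041  0.096 -0.995] [0.63633252 0.28804547 0.59594057]
dock x,y -107.7109306204551 4.833977601462803
```

```bash
python3 -m creep '[[[0,0,-6,0],[0,0,-6,0],[0,0,-1,0],[3.1,7.4,0,0],[3.1,7.4,0,0],[3.1,7.4,0,0],[3.1,7.4,0,0],[0,0,0,0]]]' 1
python3 - <<'E'
from h import *
t,p,y,R,s=tcp(); print(t,p,y,R[:,0].round(3),s['wrist_force'])
d=p[:2]-[607.3,130.2]; a=np.radians(67.5); print('dock x,y',d@[np.cos(a),np.sin(a)],d@[-np.sin(a),np.cos(a)])
E
```

```text
time: 15.0
position: [576.1, 62.8, 13.4]
ee_rot: [-0.031, 1.471, 1.127]
wrist_force: [-0.5, -0.5, 0.4]
width: 0.1
15.0 [576.09285153  62.79549821  13.42352571] 156.35097354302337 [ 0.043  0.09  -0.995] [-0.47364413 -0.51265602  0.40452276]
dock x,y -74.21609829325656 3.037059637949464
```

```bash
python3 -m creep '[[[3,7.4,0,0],[3,7.4,0,0],[0,0,0,0]]]' 1
python3 - <<'E'
from h import *
t,p,y,R,s=tcp(); print(t,p,y,R[:,0].round(3),s['wrist_force'])
d=p[:2]-[607.3,130.2]; a=np.radians(67.5); print('dock x,y',d@[np.cos(a),np.sin(a)],d@[-np.sin(a),np.cos(a)])
snap('scene','s12'); snap('side','d12'); B=np.array([[np.cos(a),-np.sin(a)],[np.sin(a),np.cos(a)]])
x0=-5
for f in('s12','d12'):
    P=cloud(f).reshape(-1,3);P=P[~np.isnan(P[:,0])]
    L=np.c_[(P[:,:2]-[607.3,130.2])@B,P[:,2]]
    m=L[(abs(L[:,0]-x0)<65)&(abs(L[:,1])<35)&(L[:,2]>44)&(L[:,2]<64)]
    print('nose',np.percentile(m[m[:,0]>x0+30][:,2],90),np.percentile(m[:,0],[1,99]))
E
```

```text
time: 15.3
position: [581.0, 73.7, 13.6]
ee_rot: [-0.058, 1.483, 1.097]
wrist_force: [-0.2, -2.6, 0.5]
width: -0.1
15.3 [581.02453217  73.7234549   13.56870276] 156.18223736640635 [ 0.04   0.078 -0.996] [-0.19535966 -2.57593055  0.49626478]
dock x,y -62.23271030343663 2.662728808538324
nose 56.14448818630342 [-59.97966318  55.70715289]
nose 56.63677884144801 [-60.69210812  57.4645182 ]
```

```bash
python3 -m creep '[[[3.4,8.3,0,0],[3.4,8.3,0,0],[0,0,0,0]]]' 1
python3 - <<'E'
from h import *
t,p,y,R,s=tcp(); print(t,p,y,R[:,0].round(3),s['wrist_force'])
d=p[:2]-[607.3,130.2]; a=np.radians(67.5); print('dock x,y',d@[np.cos(a),np.sin(a)],d@[-np.sin(a),np.cos(a)])
sc,_=snap('scene','s13'); snap('side','d13'); B=np.array([[np.cos(a),-np.sin(a)],[np.sin(a),np.cos(a)]])
x0=-5
for f in('s13','d13'):
    P=cloud(f).reshape(-1,3);P=P[~np.isnan(P[:,0])]
    L=np.c_[(P[:,:2]-[607.3,130.2])@B,P[:,2]]
    m=L[(abs(L[:,0]-x0)<65)&(abs(L[:,1])<35)&(L[:,2]>44)&(L[:,2]<64)]
    print('nose',np.percentile(m[m[:,0]>x0+30][:,2],90),np.percentile(m[:,0],[1,99]))
cv2.imwrite('pics/c13.png',cv2.resize(sc[170:250,180:320],(700,400),interpolation=cv2.INTER_CUBIC))
E
```

```text
time: 15.7
position: [580.8, 72.7, 14.0]
ee_rot: [-0.18, 1.524, 0.964]
wrist_force: [0.2, -1.1, 0.2]
width: 0.2
15.7 [580.75567298  72.73424708  14.03949142] 155.5009319620904 [ 0.027  0.039 -0.999] [ 0.23221892 -1.08466078  0.19507614]
dock x,y -63.249507117376154 2.5325688722545108
nose 56.11380313553131 [-58.33670219  55.72910104]
nose 56.7683272103702 [-60.7090321   56.39709375]
```

View pics/c13.png

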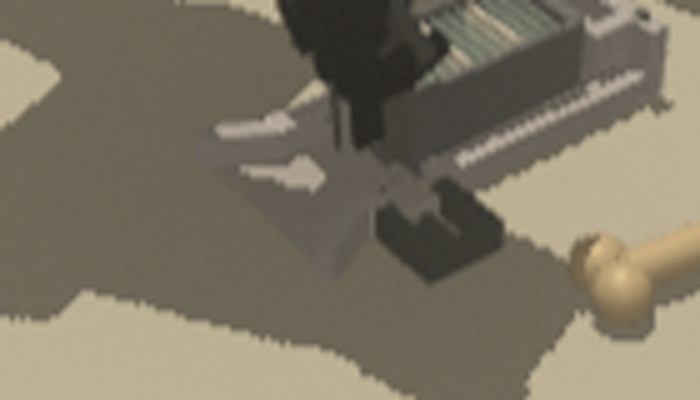

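The tip no longer advances and the hand is tilting, so it is pressing against something solid. I'll back off, lift and look at the back end and the catch with the wrist camera.

```bash
python3 -m creep '[[[-3.8,-9.2,0,0],[-3.8,-9.2,0,0],[-3.8,-9.2,2,0],[-3.8,-9.2,5,0],[0,0,14,0],[0,0,18,0],[0,0,18,0],[0,0,18,0],[0,0,18,0],[0,0,18,0],[0,0,0,0]]]' 1
python3 - <<'E'
from h import *
t,p,y,R,s=tcp(); print(t,p,y,R[:,0].round(3),s['wrist_force'])
d=p[:2]-[607.3,130.2]; a=np.radians(67.5); print('dock x,y',d@[np.cos(a),np.sin(a)],d@[-np.sin(a),np.cos(a)])
im,_=snap('wrist','w14'); sc,_=snap('scene','s14'); snap('side','d14'); B=np.array([[np.cos(a),-np.sin(a)],[np.sin(a),np.cos(a)]])
x0=-5
for f in('w14','s14','d14'):
    P=cloud(f).reshape(-1,3);P=P[~np.isnan(P[:,0])]
    L=np.c_[(P[:,:2]-[607.3,130.2])@B,P[:,2]]
    m=L[(abs(L[:,0]-x0)<70)&(abs(L[:,1])<26)&(L[:,2]>50)&(L[:,2]<62)]
    print(len(m),np.percentile(m[:,0],[1,5,99]) if len(m) else '')
cv2.imwrite('pics/c14.png',np.vstack([cv2.resize(im,(512,384)),cv2.resize(sc[175:235,190:310],(512,256),interpolation=cv2.INTER_CUBIC)])[:600])
E
```

```text
time: 16.9
position: [562.4, 31.6, 130.9]
ee_rot: [-0.112, 1.515, 1.029]
wrist_force: [1.1, -0.2, -0.3]
width: 0.3
16.9 [562.41542778  31.59177798 130.8687815 ] 155.37835669116794 [ 0.029  0.048 -0.998] [ 1.09024687 -0.20299727 -0.27764491]
dock x,y -108.27870022037142 3.7322047409265044
204 [-57.16489791 -56.46310747  43.88069787]
394 [-57.8728055  -56.56864185  51.76953425]
589 [-58.27278892 -55.02219048  52.09361102]
```

View pics/c14.png

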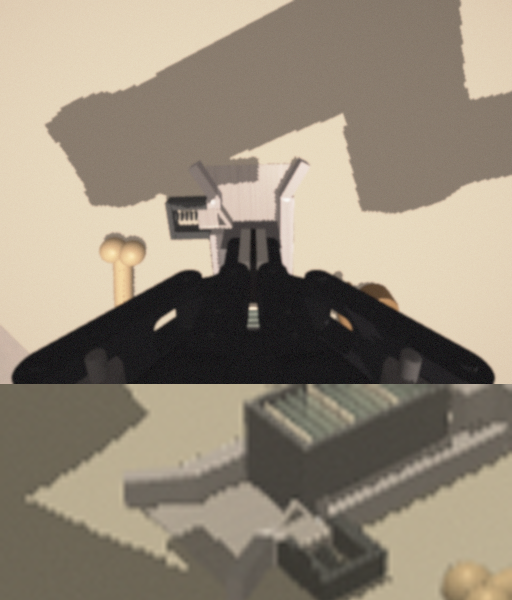

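The wrist view shows the catch tooth out in the channel, its tip near (231,224). The scene crop shows it at (300,520), in front of the magazine's back end. I'll check the catch and the bystanders with numbers.

Run:
```python
from h import *
a=np.radians(67.5); B=np.array([[np.cos(a),-np.sin(a)],[np.sin(a),np.cos(a)]])
f='w14'
P=cloud(f).reshape(-1,3);P=P[~np.isnan(P[:,0])]
L=np.c_[(P[:,:2]-[607.3,130.2])@B,P[:,2]]
c=L[(L[:,2]>11)&(L[:,2]<22)&(L[:,0]>-85)&(L[:,0]<-45)]
for x in range(-85,-45,4):
    q=c[(c[:,0]>=x)&(c[:,0]<x+4)]; n=q[(q[:,1]<0)&(q[:,1]>-45)]; u=q[(q[:,1]>15)&(q[:,1]<45)]
    print(x,len(n),n[:,1].max().round(1) if len(n) else '',len(u),np.percentile(u[:,1],3).round(1) if len(u) else '')
print('tip by pixel',((world(f,[(232,227),(231,224)],16.5)[:,:2]-[607.3,130.2])@B).round(1))
for f in('s14','d14'):
    P=cloud(f).reshape(-1,3);P=P[~np.isnan(P[:,0])];L=np.c_[(P[:,:2]-[607.3,130.2])@B,P[:,2]]
    m=L[(abs(L[:,0])<45)&(abs(L[:,1])<33)&(L[:,2]>50)&(L[:,2]<60)]
    pl=np.linalg.lstsq(np.c_[m[:,:2],np.ones(len(m))],m[:,2],rcond=None)[0]; print(f,'y range',np.percentile(m[:,1],[1,99]),'tilt',pl.round(3), 'z90',np.percentile(m[:,2],90))
A=np.load('pics/s0.npz')['d'];C=np.load('pics/s14.npz')['d']
k=512/800
for n,u,v in(('vertebra',400,250),('jar',495,240),('bone',525,337)):
    u=int(u*k);v=int(v*k);D=abs(A[v-12:v+12,u-12:u+12]-C[v-12:v+12,u-12:u+12]);print(n,np.median(D),np.percentile(D,90))
```

```text
-85 52 -31.1 58 28.7
-81 42 -31.3 50 28.7
-77 56 -28.8 57 28.7
-73 60 -26.6 53 28.6
-69 62 -24.6 49 28.7
-65 58 -22.7 55 28.6
-61 110 -1.0 51 28.6
-57 92 -0.9 97 15.9
-53 59 -31.6 49 28.6
-49 41 -32.0 45 28.5
tip by pixel [[-57.1 -20.8]
 [-60.7 -21.6]]
s14 y range [-30.3128763  26.9271628] tilt [ 6.0000e-03 -2.0000e-03  5.2954e+01] z90 56.13965753568335
d14 y range [-27.63115196  29.4481851 ] tilt [9.000e-03 4.000e-03 5.327e+01] z90 56.68410658133169
vertebra 1.8794556 4.5999146
jar 1.7290344 4.067993
bone 1.3093872 3.4087524
```

```bash
python3 -c "
from plant import ticket; print(ticket.hand_in())"
```

```text
the job is handed in; nothing more can be done
None
```

The magazine is in the dock with the catch sprung out behind its back end. I handed the job in at about 17 s on the robot's clock; hand-in reports no verdict.

**What I did:** I gripped the magazine across its width, squared it to the dock and slid it between the rails past the catch. Pushing with a high grip tilted the tool and lifted the magazine's back: about 4 mm, so I regripped, then about 0.09 rad of tool lean at the ejector. I let it drop flat and finished the push low on its back end with shut fingers, until it would go no further.

**Last checks, with the arm lifted clear:**
- **Catch:** the tooth reaches dock y of about -20 to -21 mm, which is fully out.
- **Magazine position:** the back end is at about x = -57 mm, so the origin is about 1 to 2 mm before home. It is centred to about 2 mm and was not pushed back out.
- **Flatness:** the top is level to within 0.01 rad at the normal 56 mm height.
- **Bystanders:** depth at the bone, vertebra and jar matches the start to within noise.

**Uncertain:**
- **Measuring limits:** the position figures are good to only about 2 mm, and the wrist force reading showed little of the pushing load.
- **First condition (catch pushed aside on the way in):** I did not measure the catch's value during the slide. The magazine was pitched about 0.04 rad, with its back about 4 mm up, for part of that stretch. That is within the limits of that condition.

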